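# Set a fence's length stop to the preset and drop its arm

### The job

Set the length stop on the bench fence for the next cut: press down the ribbed pad in the middle of the slider to free its brake, keep it pressed while you push the slider along the fence until it rests gently against the preset stop that has the arrow-shaped plate, then let the pad come up so that the slider is locked there. After that, push the slider's flip arm over with a fingertip so that it hangs down in front of the fence. Nothing needs gripping: work with the fingertips, never force the slider along with its brake on, and leave everything else on the bench where it is.

Things in the scene. Friction and masses are not known exactly. Their poses are not given: they have to be found in the camera images.
- fence: the fence, fixed to the bench: a bright aluminium T-slot bar 40 mm wide, 50 mm high and 600 mm long, with a steel scale along its top; origin at the centre of its underside on the bench, its y axis runs along the bar, its x axis points horizontally to the back (away from the robot at yaw 0), z up. The front is the -x side.
- pad_top (a point): centre of the top of the ribbed black pad in the slider's middle: 32 mm across the fence, 36 mm along it, 76 mm above the bench, 8 mm proud of the slider's top. It goes straight down when pressed: about 9 N takes it down its 5 mm, where it bottoms hard, and it springs back when let go. Down, the slider runs freely (under 2 N) and the friction of a fingertip on the pad carries it along.
- pad (a joint): how far the pad is pressed: 0 up to 0.005 m fully down. Up, a sprung brake shoe holds the slider by friction (about 20 N along the fence); from about 2 mm down the brake is free.
- slider (a joint): position of the slider along the fence in m: 0 at the fence's middle, growing to the fence's +y; it starts somewhere near the middle, between the two preset stops
- slider_mid (a point): middle of the slider (a dark aluminium saddle 90 mm long along the fence, 53 mm wide, its top 68 mm above the bench), on the fence's centre line, 60 mm above the bench. Its end faces lie 45 mm to either side along the fence.
- marked_stop: the preset stop with a dark steel arrow-shaped plate (24 mm wide, reaching 64 mm to the front, 67 mm above the bench): a fixed aluminium block 24 mm along the fence, its knurled screw's top 75 mm above the bench. Origin on the fence's centre line, 50 mm above the bench; horizontally 57 mm from slider_mid when the slider rests against it. It is on the slider's +y or -y side, by turns.
- plain_stop: the other preset stop, same size and origin, without an arrow plate, on the other side of the slider; not wanted for this cut
- flip_tip (a point): tip of the flip arm, a steel bar 12 mm wide and 8 mm thick at the slider's -y end (30 mm to -y of the slider's middle); the tip is 52 mm from the pivot. At the start it leans back over the slider: tip about 100 mm above the bench, about on the fence's centre line.
- flip_pivot (a point): the arm's hinge pin: 34 mm in front of the fence's centre line, 60 mm above the bench, axis along the fence. Down, the arm hangs from it to 8 mm above the bench.
- flip (a joint): angle of the flip arm: 0 parked, leaning back 40 degrees past upright; 0.70 upright; 3.84 rad hanging straight down in front of the fence. A light push from behind (well under 2 N) brings it over; past upright it falls forward and down by its own weight.
- batten: loose batten 25 x 200 x 20 mm beside the fence's -y end; origin at its underside; leave it alone
- screwdriver: loose screwdriver lying in front of the fence; leave it alone
- scraper: loose filling knife lying in front of the fence; leave it alone
- bench_dog: loose aluminium bench dog, 25 mm wide, 40 mm high, standing behind the fence; leave it alone
- spray_can: loose spray can, 66 mm wide, 175 mm high, at the back right; leave it alone
- filler_tin: loose tin, 100 mm wide, 70 mm high, at the back; leave it alone
- mug: loose mug, 95 mm high, at the back left; leave it alone
- round_base: loose white round base, 110 mm wide, 20 mm high, at the front left; leave it alone

How it is judged (in metres and radians):
On the way, in this order (a step that is already met when the one before it is completed fails the run):
1. the slider rests against the preset stop with the arrow plate and its pad is up again, its arm still parked up (horizontal distance between slider_mid and marked_stop below 0.0595 m and value of joint pad below 0.001 m and value of joint flip below 0.7 rad), for 0.1 s.
2. the arm hangs down in front of the fence (horizontal distance between slider_mid and marked_stop below 0.0595 m and value of joint pad below 0.001 m and value of joint flip above 3.7 rad), for 0.2 s.
At the end, for the whole second after the job is handed in: The slider is at rest within 2.5 mm of the preset stop with the arrow plate, its pad is up (pressed less than 1 mm, so the brake holds) and its flip arm hangs down in front of the fence (within 8 degrees of straight down) (all of step 2 and velocity of joint slider between -0.01 and 0.01 m/s); the robot touches nothing.
It fails at once if the slider is dragged along with its brake on (pad not pressed) (value of joint pad below 0.0004 m and (velocity of joint slider above 0.006 m/s or velocity of joint slider below -0.006 m/s)).
It fails at once if the slider is rammed against a preset stop (over 60 N) (contact force between any of marked_stop, plain_stop and anything else above 60 N).
It fails at once if another thing on the bench is moved by more than 15 mm (distance of any of batten, screwdriver, scraper, bench_dog, spray_can, filler_tin, mug, round_base from where it was at the start of the episode above 0.015 m).
It also fails if it takes over 48 s, if anything falls off the work surface, if the arm or the gripper's body presses on something with over 40 N, if the wrist force passes 120 N, or if a joint passes its speed limit or range.

### The arm

A 7-joint arm with a two-finger parallel gripper is mounted at the origin on the work surface. World frame = base frame: x ahead of the robot, y to its left, z up, the work surface at z = 0. Lengths are in mm, angles in rad, forces in N, time in s.
With the tool pointing down it reaches from about 400 to 875 mm from the base axis. Payload 4.4 kg.
Tool frame: the origin (TCP) lies at the very end of the fingers, on their centre line; the grasp point (between the pads) lies 19 mm behind it; z points along the fingers, x is the direction in which the jaws open and shut, and the axes are right-handed (so a half turn about z gives the same grasp; the last joint's range is limited). The gripper opens to 85 mm and grips with 20 to 120 N. Pads are 22 mm wide; open, the fingers measure 114 mm over their backs; the gripper's body (76 mm by 85 mm) begins 54 mm behind the grasp point. The pads swing forward as they close: fully open they stand 13 mm farther back than shut.
Start: joints at [1.201, 0.628, 0.038, 1.517, -0.027, 0.996, -0.02], TCP at [194.474, -620.24, 231.313] pointing down, gripper open.
Joint ranges: [-3.06, 3.06], [-0.37, 2.12], [-1.25, 1.32], [0.18, 2.47], [-1.1, 4.24], [0.23, 1.98], [-2.94, 2.94]. Speed limits (rad/s): [2.57, 2.57, 3.14, 3.14, 3.14, 3.14, 3.14].

### API

Orientations are given as [roll, pitch, yaw] about the fixed x, y, z axes, in that order (R = Rz(yaw) Ry(pitch) Rx(roll)).
In Python, from cell import telemetry, get_image, get_calibration, ctrl gives the robot as it stands. The module is installed in compiled form; this text tells all that it offers.
- The arm moves only by the tool arm_command, never from a script. Its arguments are lists of equal length, an entry for each row: "rot": the turn, a rotation vector about the world's x, y, z in degrees, a list of three; "slide": the shift along the world's x, y, z in mm, a list of three; "gripper": the finger opening in mm, from 0 to 85.4. A call has 1 to 5 rows; each row shifts and turns the pose as measured when the row begins; what a row does not reach is not made up. A row lasts 1/12 s, in which the tool goes at most 41.7 mm and 7.16 degrees, less where a joint would pass 70% of its speed; a pose out of reach is approached as far as the arm can. A call with a gripper value outside its range is refused whole. The fingers move at their own pace and stop on an object; the grip force is fixed at half the most. Time passes only in rows, so rows that do not move let the fingers close. It gives the time, the measured TCP pose, the force and the opening at its end, in the units of the state.
- telemetry.read_state(): the state, without advancing time (a new reading comes with each control period).
- get_image(name): name is "side" or "top"; returns (picture, depth): 420x560x3 uint8, red, green, blue; 420x560 float32, mm along the optical axis (not along the pixel's ray), 0 where there is no reading.
- get_calibration(name): a dict with "fx", "fy", "cx", "cy" (pixels), "D" ([k1, k2, p1, p2, k3] as OpenCV has them; the pictures are not rectified), "xyz" and "attitude" of the camera in the world. Camera axes: x right, y up, looking along -z (the intrinsics and any distortion apply to the point x, -y, -z); pixel columns grow to the right and rows downward; lengths in mm; the calibration is good to about 2 mm. A picture is of the moment at which its call begins. get_calibration takes no time and is no camera call.
- ctrl.finish_job(): hands the job in, once; it reports no verdict.
The state is a dict: "clock": time; "qpos": joint angles; "qd": joint speeds; "tau": joint torques, N m; "eef_pos": TCP position; "tool_rot": TCP orientation; "force": force on the tool from outside, world axes, zero at the start; "torque": the same for the moment, N m; "width": finger opening in mm.
Only numpy, scipy, OpenCV 4.12 (cv2) and the standard library are available. Lean on these libraries where they do the work, as an engineer would, in place of code of your own. Each camera call takes 0.05 s, during which the arm holds its last target.

## Working session

There is one attempt and no reset: what is moved stays moved. The work goes in short steps, Python scripts to look and compute and a tool call to move; the robot and the scene stay as the last step left them, time stands still between calls to the robot, and variables do not carry over. Pictures are saved under pics/ and viewed, and the job is handed in when it is done.

Besides the shell and the picture viewer there is one more tool, called as name(argument=value, ...), one argument or row to a line, values as JSON. arm_command: Moves the arm, as the interface text tells. Its arguments: {"type":"object","properties":{"rot":{"type":"array"},"slide":{"type":"array"},"gripper":{"type":"array"}},"required":["rot","slide","gripper"]}

```bash
mkdir -p pics
cat > h.py <<'E'
import numpy as np,cv2
from cell import telemetry,get_image,get_calibration,ctrl
from scipy.spatial.transform import Rotation as R
def cam(n):
    c=get_calibration(n);K=np.array([[c['fx'],0,c['cx']],[0,c['fy'],c['cy']],[0,0,1.]]);return c,K,np.array(c['D'],float)
def grab(n,f):
    p,d=get_image(n);cv2.imwrite(f'pics/{f}.png',p[:,:,::-1]);np.savez(f'pics/{f}.npz',p=p,d=d);return p,d
def Rc(c):
    a=np.array(c['attitude'],float)
    return R.from_euler('xyz',a).as_matrix() if a.size==3 else (a if a.shape==(3,3) else R.from_quat(a).as_matrix())
def cloud(n,d):
    c,K,D=cam(n);h,w=d.shape
    u,v=np.meshgrid(np.arange(w),np.arange(h))
    q=cv2.undistortPoints(np.stack([u,v],-1).reshape(-1,1,2).astype(float),K,D).reshape(h,w,2)
    P=np.stack([q[...,0]*d,-q[...,1]*d,-d],-1)
    P=P@Rc(c).T+np.array(c['xyz']);P[d<=0]=np.nan;return P
def proj(n,X):
    c,K,D=cam(n);X=np.atleast_2d(X);p=(X-np.array(c['xyz']))@Rc(c);p=p*[1,-1,-1]
    return cv2.projectPoints(p,np.zeros(3),np.zeros(3),K,D)[0].reshape(-1,2)
E
python3 - <<'E'
from h import *
for n in('top','side'):
    print(get_calibration(n)); p,d=grab(n,n+'0')
print(telemetry.read_state())
E
```

```text
{'fx': 412.3453789236951, 'fy': 412.3453789236951, 'cx': 277.846850875335, 'cy': 208.06922271593726, 'D': array([-0.1279364,  0.       ,  0.       ,  0.       ,  0.       ]), 'xyz': array([ 440.9577593 ,  -36.44858438, 1052.57654358]), 'attitude': array([ 0.10423679,  0.00382168, -1.59923447])}
{'fx': 378.9905948974663, 'fy': 378.9905948974663, 'cx': 277.2806095333803, 'cy': 208.29732910777886, 'D': array([-0.02067384,  0.        ,  0.        ,  0.        ,  0.        ]), 'xyz': array([ 407.02543158, -740.28947626,  851.11509871]), 'attitude': array([ 0.77947831,  0.00435804, -0.20927647])}
{'clock': 0.1, 'qpos': array([ 1.20120952,  0.62923524,  0.0384498 ,  1.51826611, -0.02703365,
        0.9962826 , -0.01994427]), 'qd': array([ 0.00095792, -0.00210508,  0.00107129, -0.00285771,  0.00179417,
        0.00145567,  0.00047591]), 'tau': array([ 3.51024304e-03, -5.64541483e+01,  1.23056967e+00, -1.93975246e+01,
        1.12251757e-02,  5.43709393e-03, -7.03970557e-06]), 'eef_pos': array([ 194.30933183, -619.69934846,  230.49364245]), 'tool_rot': array([-3.14158296e+00,  1.67372191e-03, -1.26697613e+00]), 'force': array([-0.32680555, -0.1938376 ,  0.38282702]), 'torque': array([ 0.00234618, -0.01954943, -0.00394455]), 'width': 85.37700472521792}
```

View pics/top0.png

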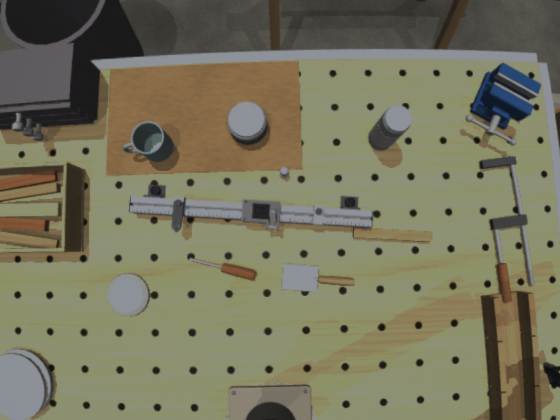

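View pics/side0.png

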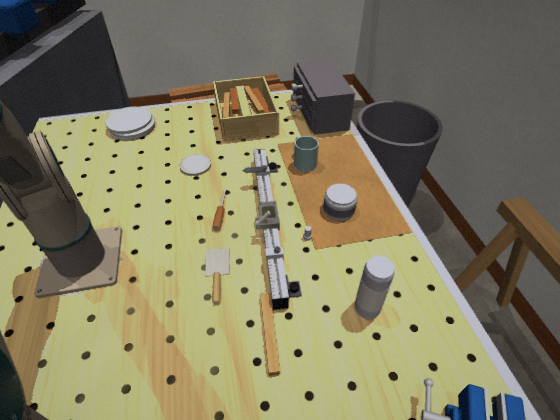

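The top view shows the fence from (130,205) to (372,218). The slider is at (262,211) with its black pad, and the flip arm is at (273,217). The arrow-plate stop is at (178,210), on the +y side, and the plain stop is at (319,214).

Run:
```python
from h import *
for n in('top','side'):
    z=np.load(f'pics/{n}0.npz');p=z['p'];d=z['d'];P=cloud(n,d)
    m=(P[...,0]>380)&(P[...,0]<560)&(P[...,1]>-330)&(P[...,1]<380)
    Q=P[m]
    print(n,'bench z',np.nanmedian(Q[Q[:,2]<12][:,2]))
    f=(Q[:,2]>44)&(Q[:,2]<54);F=Q[f]
    # fence: line fit
    vx,vy,x0,y0=cv2.fitLine(F[:,:2].astype(np.float32),cv2.DIST_HUBER,0,.01,.01).ravel()
    if vy<0:vx,vy=-vx,-vy
    yaw=np.arctan2(-vx,vy); a=np.array([vx,vy]);b=np.array([vy,-vx]); 
    s=(F[:,:2]-[x0,y0])@a; t=(F[:,:2]-[x0,y0])@b
    print('yaw',yaw,'pt',x0,y0,'s',np.percentile(s,[0,.5,99.5,100]),'t',np.percentile(t,[2,98]),'z',np.median(F[:,2]))
    S=(Q[:,:2]-[x0,y0])@a;T=(Q[:,:2]-[x0,y0])@b
    # profile of max z by s
    for lo in range(-320,321,6):
        k=(S>=lo)&(S<lo+6)&(abs(T)<75)&(Q[:,2]>30)
        if k.sum(): 
            k2=k&(Q[:,2]>56)
            print(lo,k.sum(),'zmax %.0f'%Q[k][:,2].max(), 't %.0f..%.0f'%(T[k2].min(),T[k2].max()) if k2.any() else '',end=' | ')
    print()
z=np.load('pics/top0.npz')['p'];cv2.imwrite('pics/crop.png',cv2.resize(z[170:250,120:390,::-1],None,fx=2.9,fy=2.9,interpolation=3))
```

```text
top bench z 0.9657218637630649
yaw -0.05728443 pt 536.2681 56.90428 s [-326.32304224 -323.11875465  274.60868861  279.12236325] t [-20.65608609  20.20047279] z 50.80271967956901
-320 37 zmax 55  | -314 44 zmax 57 t 11..11 | -308 34 zmax 53  | -302 40 zmax 55  | -296 44 zmax 56 t -19..-19 | -290 41 zmax 56  | -284 49 zmax 54  | -278 38 zmax 54  | -272 45 zmax 55  | -266 45 zmax 55  | -260 50 zmax 54  | -254 42 zmax 55  | -248 37 zmax 55  | -242 46 zmax 53  | -236 33 zmax 54  | -230 49 zmax 56  | -224 35 zmax 56 t -21..-21 | -218 43 zmax 55  | -212 42 zmax 56  | -206 33 zmax 66 t 14..21 | -200 44 zmax 77 t -24..21 | -194 46 zmax 79 t -22..21 | -188 47 zmax 81 t -22..21 | -182 57 zmax 76 t -23..21 | -176 49 zmax 57 t -22..-20 | -170 37 zmax 54  | -164 47 zmax 55  | -158 38 zmax 53  | -152 44 zmax 55  | -146 35 zmax 53  | -140 45 zmax 54  | -134 41 zmax 57 t 13..13 | -128 44 zmax 56 t 6..6 | -122 41 zmax 55  | -116 37 zmax 54  | -110 47 zmax 54  | -104 34 zmax 54  | -98 60 zmax 72 t -32..27 | -92 60 zmax 73 t -37..28 | -86 73 zmax 104 t -37..27 | -80 76 zmax 103 t -37..28 | -74 55 zmax 7
[... 2650 characters left out ...]
ax 53  | 100 17 zmax 50  | 106 15 zmax 51  | 112 11 zmax 52  | 118 16 zmax 50  | 124 15 zmax 53  | 130 15 zmax 52  | 136 14 zmax 51  | 142 8 zmax 50  | 148 18 zmax 53  | 154 10 zmax 52  | 160 11 zmax 51  | 166 15 zmax 52  | 172 7 zmax 52  | 178 8 zmax 50  | 184 13 zmax 51  | 190 16 zmax 70 t -43..15 | 196 55 zmax 74 t -40..16 | 202 33 zmax 75 t -52..16 | 208 31 zmax 74 t -52..14 | 214 22 zmax 69 t -48..8 | 220 5 zmax 66 t -41..-2 | 226 1 zmax 62 t -28..-28 | 238 4 zmax 52  | 244 5 zmax 53  | 250 5 zmax 52  | 256 7 zmax 51  | 262 6 zmax 51  | 268 7 zmax 52  | 274 8 zmax 54  | 280 6 zmax 52  | 286 3 zmax 50  | 292 4 zmax 50  | 298 7 zmax 51  | 304 6 zmax 50  | 310 6 zmax 52  | 316 7 zmax 51  |
```

View pics/crop.png

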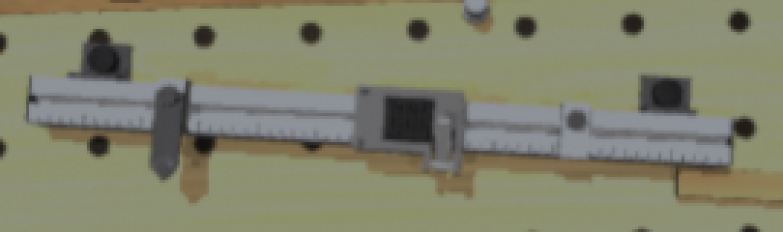

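arm_command(
  rot=[
    [0,0,4],
    [0,0,4],
    [0,0,4],
    [0,0,4],
    [0,0,4],
  ],
  slide=[
    [16,30,0],
    [16,30,0],
    [16,30,0],
    [16,30,0],
    [16,30,0],
  ],
  gripper=[0,0,0,0,0],
)

```text
clock: 0.52
eef_pos: [268.0, -470.6, 227.2]
tool_rot: [3.135, 0.002, -0.918]
force: [0.7, 0.3, 1.0]
width: 25.4
```

Run:
```python
from h import *
s=telemetry.read_state();print({k:np.round(v,3) for k,v in s.items()})
T=np.load('pics/top0.npz');P=cloud('top',T['d'])
for n,r in dict(top=None,side=None).items():
    z=np.load(f'pics/{n}0.npz');P=cloud(n,z['d']);Q=P.reshape(-1,3)
    yaw=-0.060;a=np.array([-np.sin(yaw),np.cos(yaw)]);b=np.array([np.cos(yaw),np.sin(yaw)])
    q=Q[:,:2]-[532,5];S=q@a;Tt=q@b;Z=Q[:,2]
    def rep(nm,k): print(n,nm,k.sum(),'s',np.percentile(S[k],[3,50,97]).round(1),'t',np.percentile(Tt[k],[3,50,97]).round(1),'z',np.median(Z[k]).round(1))
    reg=(abs(Tt)<60)
    rep('fence',reg&(abs(S)<400)&(Z>46)&(Z<54)&(abs(Tt)<30))
    rep('slider',reg&(abs(S)<70)&(Z>62)&(Z<90))
    rep('padflip',reg&(abs(S)<22)&(Z>74)&(abs(Tt)<18))
    rep('flip',reg&(abs(S)<60)&(Z>86))
    rep('mstop',reg&(S>170)&(S<240)&(Z>60))
    rep('mplate',reg&(S>170)&(S<240)&(Z>60)&(Tt<-25))
    rep('mblock',reg&(S>170)&(S<240)&(Z>54)&(Tt>-21)&(Tt<21))
    rep('pstop',reg&(S<-100)&(S>-200)&(Z>60))
```

```text
{'clock': np.float64(0.517), 'qpos': array([ 1.038,  0.478, -0.06 ,  1.825,  0.046,  0.841,  0.036]), 'qd': array([-0.475, -0.318, -0.276,  0.626,  0.155, -0.299,  0.044]), 'tau': array([ 3.6880e+00, -4.4981e+01,  1.2230e+00, -1.7829e+01, -3.1000e-02,
        4.4200e-01, -1.1000e-02]), 'eef_pos': array([ 267.983, -470.647,  227.22 ]), 'tool_rot': array([ 3.135e+00,  2.000e-03, -9.180e-01]), 'force': array([0.663, 0.29 , 0.987]), 'torque': array([ 0.003, -0.046,  0.002]), 'width': np.float64(25.37)}
top fence 2280 s [-258.6   65.7  316.1] t [-17.    5.5  27.6] z 50.8
top slider 842 s [-40.3   1.9  44.8] t [-30.9   3.   30. ] z 69.9
top padflip 176 s [-14.6   2.   18.9] t [-9.5  3.3 17.2] z 77.3
top flip 44 s [-31.7 -26.9 -22.2] t [-13.7  -4.    5.6] z 97.5
top mstop 340 s [191.5 203.2 215.1] t [-43.8  -5.2  32.1] z 67.9
top mplate 83 s [192.9 204.2 215.5] t [-46.4 -34.7 -26.9] z 68.0
top mblock 201 s [191.1 202.2 215.7] t [-19.8   0.1  20.3] z 67.8
top pstop 191 s [-147.  -135.7 -124.7] t [-20.6   1.   22.8] z 65.5
side fence 1231 s [-264.8  -87.6  306.5] t [-20.4   3.1  25.9] z 49.1
side slider 445 s [-42.6 -11.1  45.8] t [-32.3   2.2  28.9] z 67.5
side padflip 64 s [-20.7   6.4  19.2] t [-11.2   5.4  15.7] z 76.0
side flip 33 s [-33.7 -30.6 -20.5] t [-11.7  -3.8   4.7] z 94.0
side mstop 145 s [191.2 201.4 216.1] t [-47.5  -7.5  28.5] z 65.5
side mplate 41 s [192.6 203.7 215.3] t [-51.3 -36.8 -25.8] z 65.5
side mblock 94 s [190.3 198.7 214.8] t [-19.3   1.8  19.2] z 65.2
side pstop 139 s [-148.7 -138.5 -123.9] t [-21.2   0.5  22. ] z 63.6
```

arm_command(
  rot=[
    [0,0,4],
    [0,0,4],
    [0,0,4],
    [0,0,4],
    [0,0,4],
  ],
  slide=[
    [19,34,0],
    [19,34,0],
    [19,34,0],
    [19,34,0],
    [19,34,0],
  ],
  gripper=[0,0,0,0,0],
)

```text
clock: 0.93
eef_pos: [363.5, -292.6, 226.2]
tool_rot: [3.134, 0.003, -0.555]
force: [0.2, 0.4, -1.0]
width: -0.4
```

arm_command(
  rot=[
    [0,0,4],
    [0,0,4],
    [0,0,4],
    [0,0,4],
    [0,0,4],
  ],
  slide=[
    [19,34,0],
    [19,34,0],
    [19,34,0],
    [19,34,0],
    [19,34,0],
  ],
  gripper=[0,0,0,0,0],
)

```text
clock: 1.35
eef_pos: [460.1, -113.4, 226.1]
tool_rot: [3.133, 0.005, -0.19]
force: [0.8, -1.3, 0.0]
width: -0.2
```

arm_command(
  rot=[
    [0,0,3],
    [0,0,3],
    [0,0,2],
    [0,0,1],
  ],
  slide=[
    [19,34,0],
    [19,34,0],
    [19,34,0],
    [14,25,0],
  ],
  gripper=[0,0,0,0],
)

```text
clock: 1.68
eef_pos: [533.3, 22.8, 225.6]
tool_rot: [3.134, 0.005, -0.019]
force: [0.9, -0.7, 0.1]
width: -0.1
```

arm_command(
  rot=[
    [0,0,-2],
    [0,0,0],
    [0,0,0],
  ],
  slide=[
    [0,-14,-40],
    [0,0,-40],
    [0,0,-20],
  ],
  gripper=[0,0,0],
)

```text
clock: 1.93
eef_pos: [542.4, 21.4, 127.9]
tool_rot: [-3.14, -0.014, -0.04]
force: [-0.4, 0.6, 0.3]
width: -0.0
```

Run:
```python
from h import *
p,d=grab('side','s1');cv2.imwrite('pics/s1c.png',cv2.resize(p[130:300,180:380,::-1],None,fx=3.5,fy=3.5,interpolation=3))
p,d=grab('top','t1');cv2.imwrite('pics/t1c.png',cv2.resize(p[150:270,140:360,::-1],None,fx=3.5,fy=3.5,interpolation=3))
s=telemetry.read_state();print(s['clock'],s['eef_pos'],s['tool_rot'],s['force'],s['qpos'])
```

```text
2.0333 [540.29466227  19.49356359 127.41240658] [ 3.14146167 -0.00790251 -0.04174364] [-0.75463936  0.39528641  0.29210146] [ 0.10822388  0.62823056 -0.29692453  1.92410542  0.30129742  0.62419765
 -0.42184193]
```

View pics/s1c.png

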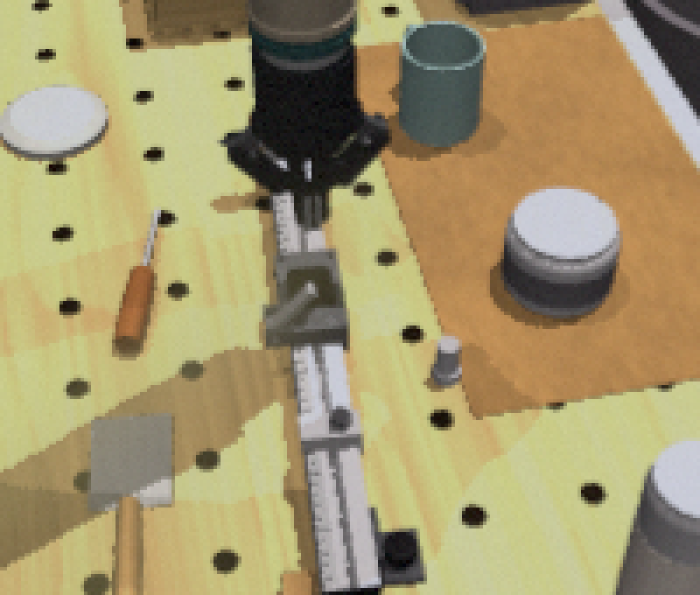

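View pics/t1c.png

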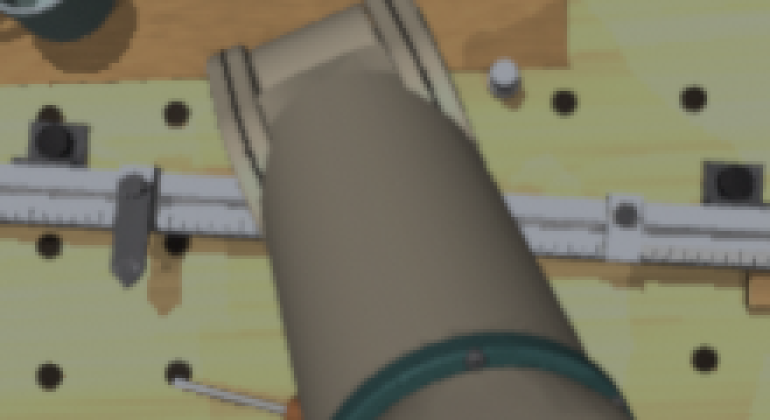

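arm_command(
  rot=[
    [0,0,-1],
    [0,0,0],
    [0,0,0],
  ],
  slide=[
    [-7,-10,-15],
    [0,0,-15],
    [0,0,0],
  ],
  gripper=[0,0,0],
)

```text
clock: 2.28
eef_pos: [534.9, 9.2, 99.2]
tool_rot: [-3.141, -0.011, -0.06]
force: [-0.0, 0.9, 0.3]
width: 0.2
```

arm_command(
  rot=[
    [0,0.5,0],
    [0,0,0],
    [0,0,0],
    [0,0,0],
  ],
  slide=[
    [-1,0,-10],
    [0,0,-7],
    [0,0,-2],
    [0,0,-2],
  ],
  gripper=[0,0,0,0],
)

```text
clock: 2.62
eef_pos: [537.0, 8.7, 81.2]
tool_rot: [3.141, -0.008, -0.062]
force: [-0.3, 0.2, 0.6]
width: -0.1
```

arm_command(
  rot=[
    [0,0,0],
    [0,0,0],
    [0,0,0],
    [0,0,0],
  ],
  slide=[
    [-3,0,-2],
    [-1,0,-2],
    [0,0,-2],
    [0,0,0],
  ],
  gripper=[0,0,0,0],
)

```text
clock: 2.95
eef_pos: [533.8, 8.9, 76.0]
tool_rot: [-3.141, -0.011, -0.061]
force: [-0.2, -1.2, 2.1]
width: 0.0
```

Contact is starting at z≈76, which matches the given pad height.

arm_command(
  rot=[
    [0,0,0],
    [0,0,0],
    [0,0,0],
  ],
  slide=[
    [0,0,-2],
    [0,0,-2],
    [0,0,0],
  ],
  gripper=[0,0,0],
)

```text
clock: 3.2
eef_pos: [533.8, 8.9, 73.3]
tool_rot: [3.141, -0.012, -0.061]
force: [-2.2, 0.1, 6.5]
width: -0.0
```

arm_command(
  rot=[
    [0,0,0],
    [0,0,0],
    [0,0,0],
  ],
  slide=[
    [0,0,-2],
    [0,0,-2],
    [0,0,-1],
  ],
  gripper=[0,0,0],
)

```text
clock: 3.45
eef_pos: [533.9, 9.0, 71.0]
tool_rot: [3.14, -0.013, -0.061]
force: [-3.1, 0.2, 14.4]
width: 0.2
```

arm_command(
  rot=[
    [0,0,0],
    [0,0,0],
    [0,0,0],
    [0,0,0],
  ],
  slide=[
    [0,1,-1.5],
    [0,2,-1.5],
    [0.1,3,-1.5],
    [0.1,3,-1.5],
  ],
  gripper=[0,0,0,0],
)

```text
clock: 3.78
eef_pos: [534.5, 16.1, 70.9]
tool_rot: [3.135, -0.016, -0.063]
force: [-3.5, -0.4, 15.6]
width: -0.1
```

Run:
```python
from h import *
s=telemetry.read_state();print(s['eef_pos'],s['force'])
p,d=grab('side','s2');cv2.imwrite('pics/s2c.png',cv2.resize(p[130:300,180:380,::-1],None,fx=3.5,fy=3.5,interpolation=3))
s=telemetry.read_state();print(s['eef_pos'],s['force'])
```

```text
[534.47549095  16.08429681  70.94128033] [-3.51443502 -0.35848583 15.63853709]
[534.55625457  16.96778674  70.94567071] [-2.58782597 -0.08322078 14.35085258]
```

View pics/s2c.png

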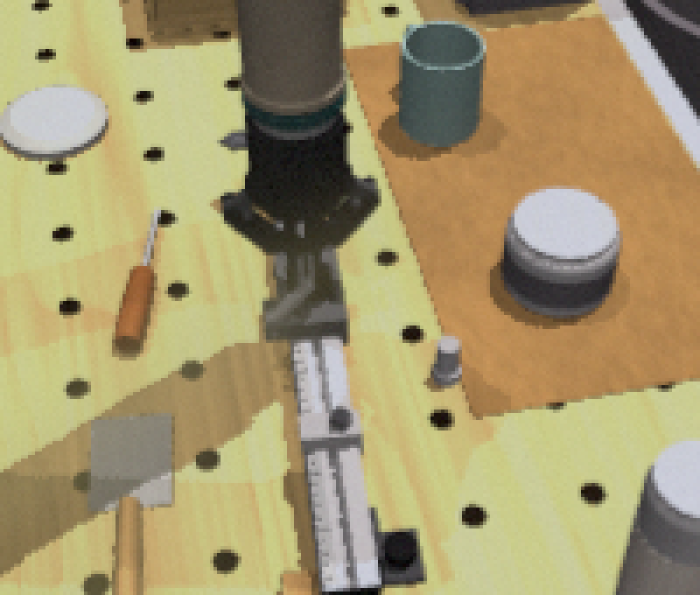

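arm_command(
  rot=[
    [0,0,0],
    [0,0,0],
    [0,0,0],
    [0,0,0],
    [0,0,0],
  ],
  slide=[
    [0,4,-1.5],
    [0,6,-1.5],
    [0,7,-1.5],
    [0,7,-1.5],
    [0,7,-1.5],
  ],
  gripper=[0,0,0,0,0],
)

```text
clock: 4.25
eef_pos: [537.0, 45.2, 71.0]
tool_rot: [3.131, -0.024, -0.066]
force: [-2.6, -1.2, 14.4]
width: -0.5
```

arm_command(
  rot=[
    [0.1,0.3,0],
    [0.1,0.3,0],
    [0.1,0.3,0],
    [0.1,0.3,0],
    [0.1,0.3,0],
  ],
  slide=[
    [0,7,-1.5],
    [0,7,-1.5],
    [0,7,-1.5],
    [0,7,-1.5],
    [0,7,-1.5],
  ],
  gripper=[0,0,0,0,0],
)

```text
clock: 4.67
eef_pos: [540.2, 80.5, 71.0]
tool_rot: [3.135, -0.006, -0.067]
force: [-2.0, -1.7, 13.0]
width: -0.2
```

arm_command(
  rot=[
    [0.1,0.3,0],
    [0.1,0.3,0],
    [0.1,0.3,0],
    [0.1,0.3,0],
    [0.1,0.3,0],
  ],
  slide=[
    [0,7,-1.5],
    [0,7,-1.5],
    [0,7,-1.5],
    [0,7,-1.5],
    [0,7,-1.5],
  ],
  gripper=[0,0,0,0,0],
)

```text
clock: 5.08
eef_pos: [543.4, 116.5, 71.0]
tool_rot: [3.141, 0.013, -0.068]
force: [-2.5, -1.4, 12.7]
width: -0.2
```

Run:
```python
from h import *
p,d=grab('top','t2');cv2.imwrite('pics/t2c.png',cv2.resize(p[150:270,140:360,::-1],None,fx=3.5,fy=3.5,interpolation=3))
p,d=grab('side','s3');cv2.imwrite('pics/s3c.png',cv2.resize(p[100:270,180:380,::-1],None,fx=3.5,fy=3.5,interpolation=3))
s=telemetry.read_state();print(s['eef_pos'],s['force'])
```

```text
[543.65093951 118.54662551  70.97838659] [-3.36998029  1.62798601 12.13670865]
```

View pics/t2c.png

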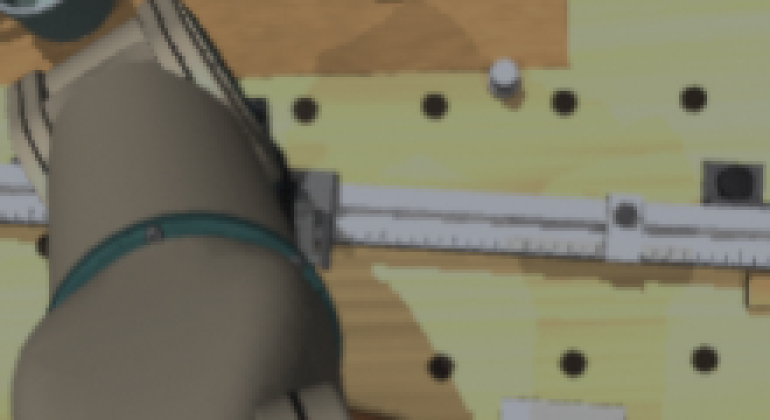

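View pics/s3c.png

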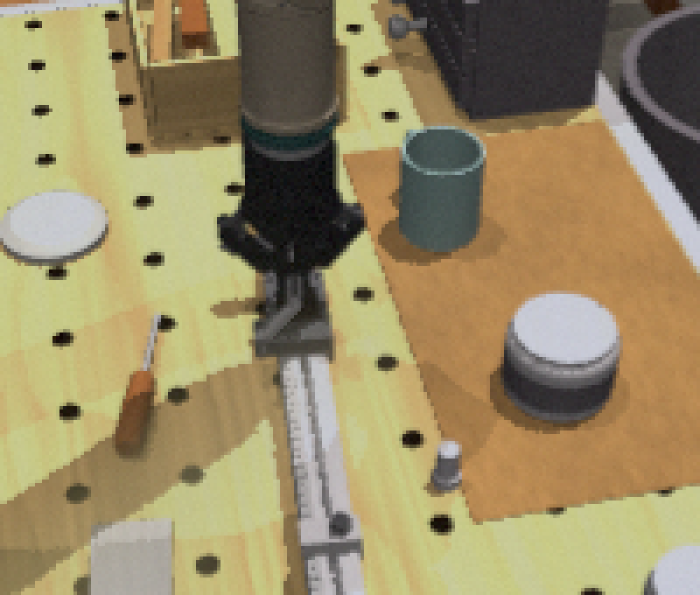

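arm_command(
  rot=[
    [0,0,0.1],
    [0,-0.2,0.1],
    [0,-0.2,0.1],
    [0,-0.2,0.1],
  ],
  slide=[
    [-0.5,4,-1.8],
    [-0.5,5,-1.8],
    [-0.5,5,-1.8],
    [-0.5,4,-1.8],
  ],
  gripper=[0,0,0,0],
)

```text
clock: 5.52
eef_pos: [545.3, 137.3, 71.0]
tool_rot: [-3.139, -0.008, -0.06]
force: [-3.1, -1.5, 15.2]
width: -0.3
```

arm_command(
  rot=[
    [0,0,0],
    [0,0,0],
    [0,0,0],
    [0,0,0],
    [0,0,0],
  ],
  slide=[
    [-0.3,2,-1.8],
    [-0.3,2,-1.8],
    [-0.3,2,-1.8],
    [-0.3,1.5,-1.8],
    [-0.3,1.5,-1.8],
  ],
  gripper=[0,0,0,0,0],
)

```text
clock: 5.93
eef_pos: [546.3, 149.2, 70.9]
tool_rot: [-3.138, -0.017, -0.059]
force: [-3.4, -1.3, 16.2]
width: 0.0
```

arm_command(
  rot=[
    [0,0,0],
    [0,0,0],
    [0,0,0],
  ],
  slide=[
    [-0.5,1,-1.8],
    [-0.5,1,-1.8],
    [-0.5,1,-1.8],
  ],
  gripper=[0,0,0],
)

```text
clock: 6.18
eef_pos: [546.6, 153.0, 70.9]
tool_rot: [-3.137, -0.023, -0.059]
force: [-2.7, -3.5, 17.2]
width: 0.2
```

arm_command(
  rot=[
    [0,0,0],
    [0,0,0],
  ],
  slide=[
    [-0.5,1,-1.5],
    [-0.5,1,-1.5],
  ],
  gripper=[0,0],
)

```text
clock: 6.35
eef_pos: [546.6, 153.0, 71.0]
tool_rot: [-3.14, -0.026, -0.06]
force: [-2.6, -2.9, 14.1]
width: -0.3
```

arm_command(
  rot=[
    [0,0,0],
    [0,0,0],
  ],
  slide=[
    [0,2,-1.5],
    [0,2,-1.5],
  ],
  gripper=[0,0],
)

```text
clock: 6.52
eef_pos: [546.7, 153.0, 71.0]
tool_rot: [3.137, -0.026, -0.062]
force: [-3.6, -4.8, 15.9]
width: 0.0
```

arm_command(
  rot=[
    [0,0,0],
    [0,0,0],
    [0,0,0],
    [0,0,0],
    [0,0,0],
  ],
  slide=[
    [0,0.5,1],
    [0,0.2,2],
    [0,0,2],
    [0,0,3],
    [0,0,4],
  ],
  gripper=[0,0,0,0,0],
)

```text
clock: 6.93
eef_pos: [546.5, 153.0, 85.1]
tool_rot: [3.135, -0.027, -0.063]
force: [0.6, 0.3, -0.7]
width: -0.4
```

arm_command(
  rot=[
    [0,0.4,0],
    [0,0.4,0],
    [0,0.4,0],
    [0,0,0],
  ],
  slide=[
    [0,0,20],
    [0,0,20],
    [10,-5,5],
    [14,-10,0],
  ],
  gripper=[0,0,0,0],
)

```text
clock: 7.27
eef_pos: [567.1, 141.0, 132.1]
tool_rot: [3.135, -0.0, -0.056]
force: [-0.1, -0.5, 0.6]
width: -0.2
```

arm_command(
  rot=[
    [0,0,0],
    [0,0,0],
    [0,0,0],
  ],
  slide=[
    [5,-10,0],
    [0,-7,0],
    [0,0,0],
  ],
  gripper=[0,0,0],
)

```text
clock: 7.52
eef_pos: [574.8, 120.4, 132.5]
tool_rot: [3.134, -0.003, -0.06]
force: [0.2, -1.1, -0.6]
width: 0.2
```

Run:
```python
from h import *
p,d=grab('side','s4');cv2.imwrite('pics/s4c.png',cv2.resize(p[120:240,200:340,::-1],None,fx=5,fy=5,interpolation=3))
s=telemetry.read_state();print(s['eef_pos'],s['tool_rot'],s['force'])
P=cloud('side',d).reshape(-1,3);yaw=-.06;a=np.array([-np.sin(yaw),np.cos(yaw)]);b=np.array([np.cos(yaw),np.sin(yaw)])
q=P[:,:2]-[533.5,6.5];S=q@a;T=q@b;Z=P[:,2]
for n,k in dict(front=(Z>52)&(Z<68)&(S>60)&(S<150)&(abs(T)<24),flip=(Z>80)&(Z<103)&(S>90)&(S<140)&(T<4)&(T>-40)).items():
    print(n,k.sum(),np.percentile(S[k],[2,10,50,90]),np.percentile(T[k],[5,50,95]),np.percentile(Z[k],[5,95]))
```

```text
[574.56081508 121.1738102  132.39191066] [ 3.13478413e+00 -2.62297526e-03 -5.91337457e-02] [-0.07181671  0.04551396 -0.65458824]
front 123 [ 94.81401443  99.1762951  103.45067133 128.55931965] [-19.30648627   1.78212747  21.25394874] [52.95987462 67.58597975]
flip 31 [107.9911831  109.41912103 112.50778784 118.45866593] [-13.99593647  -4.99678527   1.93082464] [80.21926785 99.42870771]
```

View pics/s4c.png

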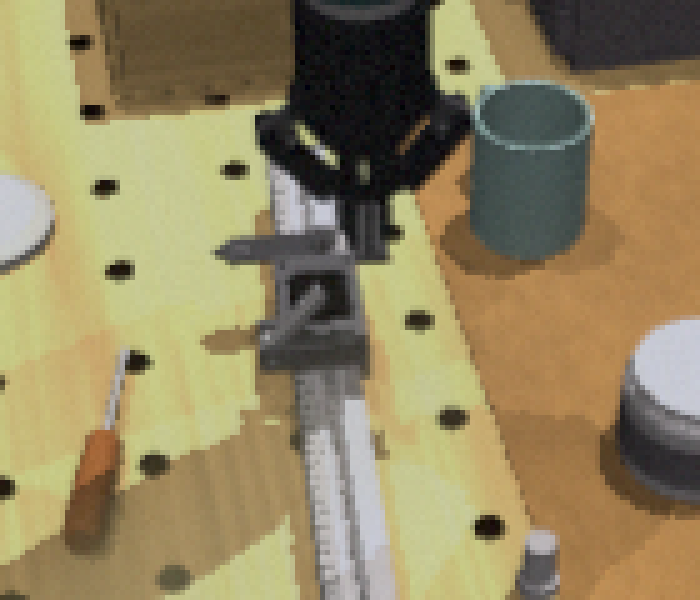

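arm_command(
  rot=[
    [0,0,0],
    [0,0,0],
    [0,0,0],
    [0,0,0],
  ],
  slide=[
    [0,-1,-18],
    [0,-1,-15],
    [0,0,-7],
    [0,0,0],
  ],
  gripper=[0,0,0,0],
)

```text
clock: 7.9
eef_pos: [571.7, 120.8, 90.8]
tool_rot: [3.136, -0.0, -0.058]
force: [0.4, -1.1, 0.2]
width: -0.2
```

arm_command(
  rot=[
    [0,0,0],
    [0,0,0],
    [0,0,0],
    [0,0,0],
    [0,0,0],
  ],
  slide=[
    [-4,0,-2],
    [-4,0,-2],
    [-4,0,0],
    [-4,0,0],
    [-4,0.2,0],
  ],
  gripper=[0,0,0,0,0],
)

```text
clock: 8.32
eef_pos: [557.8, 122.4, 90.7]
tool_rot: [3.14, -0.016, -0.057]
force: [3.7, -2.7, 5.2]
width: -0.1
```

arm_command(
  rot=[
    [0,0,0],
    [0,0,0],
    [0,0,0],
    [0,0,0],
    [0,0,0],
  ],
  slide=[
    [-4,0.2,0],
    [-4,0.2,0],
    [-4,0.2,0],
    [-4,0.2,0],
    [-4,0.2,0],
  ],
  gripper=[0,0,0,0,0],
)

```text
clock: 8.73
eef_pos: [538.7, 123.9, 94.8]
tool_rot: [-3.141, -0.025, -0.058]
force: [0.2, -0.7, 0.5]
width: 0.3
```

Run:
```python
from h import *
p,d=grab('side','s5');cv2.imwrite('pics/s5c.png',cv2.resize(p[120:240,200:340,::-1],None,fx=5,fy=5,interpolation=3))
s=telemetry.read_state();print(s['eef_pos'],s['tool_rot'],s['force'])
```

```text
[537.25027782 123.99780545  94.60374593] [ 3.141343   -0.02255906 -0.05739665] [-1.11433746  0.5417212  -0.63179481]
```

View pics/s5c.png

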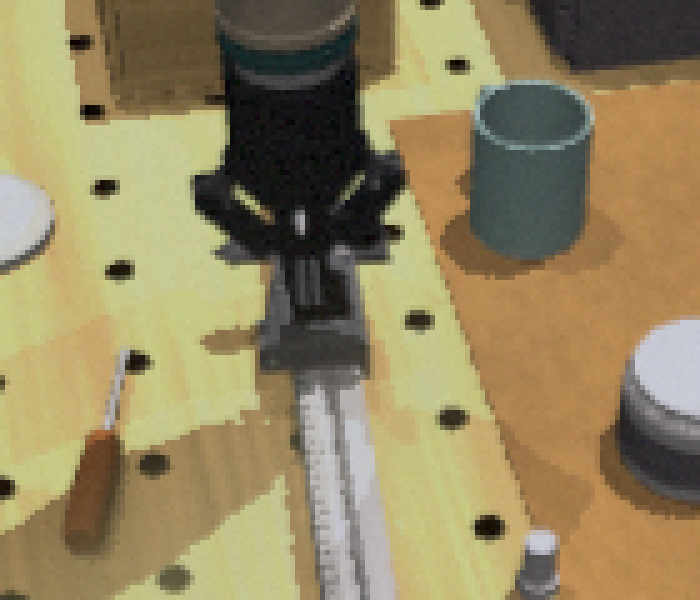

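arm_command(
  rot=[
    [0,0.3,0],
    [0,0.3,0],
    [0,0.3,0],
    [0,0,0],
    [0,0,0],
  ],
  slide=[
    [-4,-0.3,-0.5],
    [-4,-0.3,-0.5],
    [-4,-0.3,-0.5],
    [-4,-0.3,-0.5],
    [-4,-0.3,0],
  ],
  gripper=[0,0,0,0,0],
)

```text
clock: 9.2
eef_pos: [512.9, 122.7, 91.0]
tool_rot: [3.14, -0.0, -0.056]
force: [0.2, -0.2, -0.7]
width: 0.1
```

Run:
```python
from h import *
p,d=grab('side','s6');cv2.imwrite('pics/s6c.png',cv2.resize(p[120:240,200:340,::-1],None,fx=5,fy=5,interpolation=3))
s=telemetry.read_state();print(s['eef_pos'],s['tool_rot'],s['force'])
```

```text
[511.84443843 122.48366326  91.02285207] [ 3.13901651e+00  1.02291488e-03 -5.61858584e-02] [-2.15106129 -0.5543178  -0.12497443]
```

View pics/s6c.png

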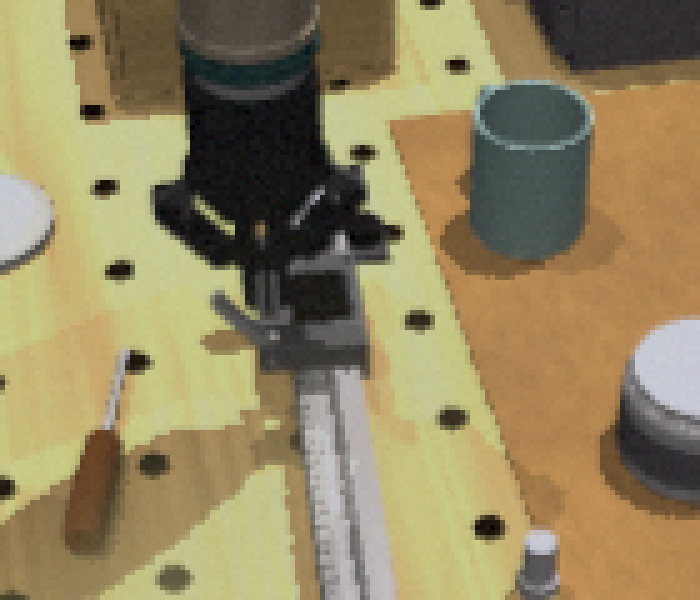

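The flip arm at (235,315) is past upright and falling forward. I'll lift clear and let it settle.

arm_command(
  rot=[
    [0,0,0],
    [0,0,0],
    [0,0,0],
    [0,0,0],
    [0,0,0],
  ],
  slide=[
    [0,0,15],
    [0,0,30],
    [0,0,35],
    [-5,0,35],
    [-10,0,20],
  ],
  gripper=[0,0,0,0,0],
)

```text
clock: 9.67
eef_pos: [491.8, 120.9, 225.1]
tool_rot: [3.135, 0.014, -0.056]
force: [0.5, 0.9, 0.8]
width: -0.1
```

arm_command(
  rot=[
    [0,0,0],
    [0,0,0],
    [0,0,0],
    [0,0,0],
    [0,0,0],
  ],
  slide=[
    [0,0,0],
    [0,0,0],
    [0,0,0],
    [0,0,0],
    [0,0,0],
  ],
  gripper=[0,0,0,0,0],
)

```text
clock: 10.08
eef_pos: [492.1, 121.1, 227.9]
tool_rot: [3.136, 0.008, -0.056]
force: [0.1, -0.8, 0.2]
width: -0.0
```

Run:
```python
from h import *
p,d=grab('side','s7');cv2.imwrite('pics/s7c.png',cv2.resize(p[120:240,200:340,::-1],None,fx=5,fy=5,interpolation=3))
s=telemetry.read_state();print(s['eef_pos'],s['tool_rot'],s['force'])
```

```text
[491.94485774 120.97793649 227.6645665 ] [ 3.13597759  0.00893736 -0.0560211 ] [ 0.62512605 -0.49215752 -0.09185688]
```

View pics/s7c.png

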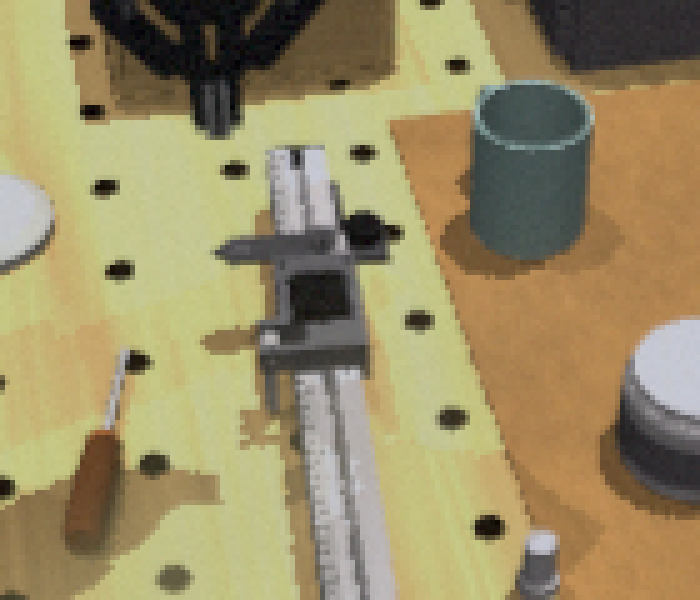

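The arm now hangs in front of the fence at (272,385), the pad is up, and the slider appears to touch the arrow stop. I'll measure this.

Run:
```python
from h import *
yaw=-.06;a=np.array([-np.sin(yaw),np.cos(yaw)]);b=np.array([np.cos(yaw),np.sin(yaw)])
def M(f):
    d=np.load(f'pics/{f}.npz')['d'];P=cloud('side',d).reshape(-1,3)
    q=P[:,:2]-[533.5,6.5];return q@a,q@b,P[:,2]
# slider front face edge: points of the -y end face, before and after
for f,c in(('s0',0),('s4',144.5),('s7',144.5)):
    S,T,Z=M('side0' if f=='s0' else f)
    k=(Z>54)&(Z<64)&(abs(T)<18)&(S>c-52)&(S<c-36); print(f,'endface S',k.sum(),np.median(S[k]))
    k=(Z>72)&(Z<80)&(abs(S-c)<17)&(abs(T)<15);print(' pad z',k.sum(),np.median(Z[k]))
    k=(T<-29)&(T>-52)&(abs(S-c+30)<14)&(Z>10)&(Z<57);print(' hang',k.sum(),np.median(T[k]) if k.any() else '',np.percentile(Z[k],[2,98]) if k.any() else '')
    k=(Z>72)&(S>185)&(S<220)&(abs(T)<12);print(' knob',k.sum(),np.median(S[k]))
```

```text
s0 endface S 25 -42.964090666962896
 pad z 62 75.72162411555769
 hang 5 -35.911840264393994 [48.21602097 56.59177094]
 knob 2 202.118608847285
s4 endface S 33 101.2717941888664
 pad z 36 75.35794955831693
 hang 4 -33.4042075776953 [46.69775653 55.13781845]
 knob 3 200.1729459900523
s7 endface S 24 101.17308393800518
 pad z 57 75.44807989453716
 hang 17 -32.07704363775168 [12.20506158 53.77963622]
 knob 3 198.92009904777424
```

arm_command(
  rot=[
    [0,0,0],
    [0,0,0],
    [0,0,0],
    [0,0,0],
    [0,0,0],
  ],
  slide=[
    [0,-30,10],
    [0,-40,0],
    [0,-40,0],
    [0,-40,0],
    [0,-40,0],
  ],
  gripper=[0,0,0,0,0],
)

```text
clock: 10.55
eef_pos: [490.4, -62.6, 233.7]
tool_rot: [-3.139, 0.015, -0.033]
force: [1.4, -0.5, 0.4]
width: -0.0
```

arm_command(
  rot=[
    [0,0,0],
    [0,0,0],
    [0,0,0],
    [0,0,0],
    [0,0,0],
  ],
  slide=[
    [0,-30,0],
    [0,-20,0],
    [0,0,0],
    [0,0,0],
    [0,0,0],
  ],
  gripper=[0,0,0,0,0],
)

```text
clock: 10.97
eef_pos: [486.7, -127.2, 228.5]
tool_rot: [3.141, 0.025, -0.05]
force: [0.3, 0.3, 0.0]
width: 0.1
```

Run:
```python
from h import *
p,d=grab('top','t8');cv2.imwrite('pics/t8c.png',cv2.resize(p[180:250,120:250,::-1],None,fx=6,fy=6,interpolation=3))
```

```text
(no output)
```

View pics/t8c.png

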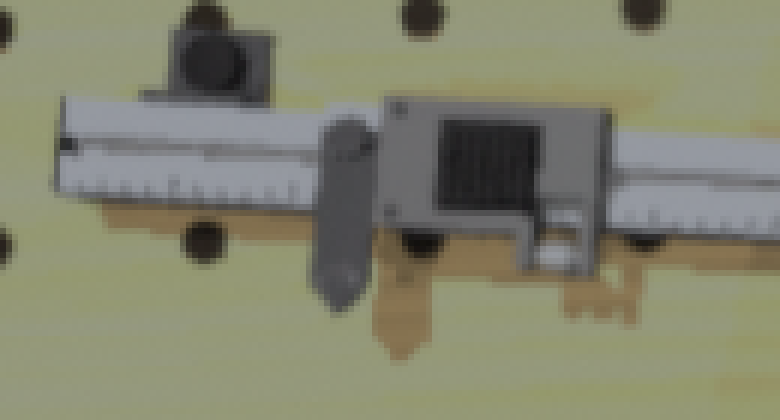

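The top view shows the slider flush with the arrow stop at (378,160), no gap, and the flip arm down at (555,250).

```bash
python3 -c "
from h import *
s=telemetry.read_state();print(s['clock'],s['eef_pos'],s['force'],abs(s['qd']).max());print(ctrl.finish_job())"
```

```text
11.0167 [ 486.74372084 -126.42707241  228.48336579] [ 0.03635848 -0.16836484 -0.60958037] 0.01704225099470597
the job is handed in; nothing more can be done
None
```

I set the length stop as asked and handed the job in at 11.0 s of the 48 s allowed; no verdict is reported. I pressed the pad fully down and slid the slider about 144 mm to +y until it rested against the arrow-plate stop. The tool's sideways force there was under 5 N. I then let the pad come up and tipped the flip arm over with the closed fingertips.

**Last checks:**
- **Slider:** its end face measured 144.1 mm from where it started, against about 144.5 mm expected. The top view shows no gap at the stop.
- **Pad:** it is back up, at a measured height of about 75.4 mm.
- **Flip arm:** it hangs down in front of the fence, with points measured down to about 12 mm above the bench.
- **Clearance:** the gripper is at about 228 mm height and touching nothing. I moved nothing else on purpose. The nearby objects look unmoved in the pictures, but I did not measure them.

**What didn't go to plan:** when I first pushed the flip arm, the fingertip rode up a few millimetres, with about 5 N upward. That did not change the slider's measured position.

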